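Restart a tripped condensing unit

ROBOT

A 6-joint arm with a two-finger parallel gripper is mounted at the origin on the work surface. World frame = base frame: x ahead of the robot, y to its left, z up, the work surface at z = 0. Lengths are in mm, angles in rad, forces in N, time in s.
With the tool pointing down it reaches from about 275 to 1000 mm from the base axis. Payload 8.4 kg.
Tool frame: the origin (TCP) lies on the centre line of the jaws, within the pads' length; the fingertips stand r.tip_reach ahead of it and the grasp point (between the pads) lies 11 mm behind it (r.tip_reach is the distance from the TCP to the fingertips, in mm); z points along the fingers, y is the line along which they close (so a half turn about z gives the same grasp; the last joint's range is limited). The gripper opens to 85 mm and grips with 20 to 120 N. Pads are 22 mm wide; open, the fingers measure 114 mm over their backs; the gripper's body (76 mm by 85 mm) begins 54 mm behind the grasp point. The pads swing forward as they close: fully open they stand 13 mm farther back than shut.
Start: joints at [-1.115, 0.353, 1.633, -0, 1.155, -0.002], TCP at [276.234, -560.645, 239.281] pointing down, gripper open.
Joint ranges: [-2.63, 2.63], [-0.92, 2.1], [0.06, 2.66], [-1.3, 4.44], [0, 2.69], [-3.02, 3.02]. Speed limits (rad/s): [2.22, 2.22, 2.79, 3.14, 3.14, 3.14].

INTERFACE

Orientations are given as [roll, pitch, yaw] about the fixed x, y, z axes, in that order (R = Rz(yaw) Ry(pitch) Rx(roll)).
In Python, from rig import r gives the robot as it stands.
- The arm moves only by the tool carry_out, never from a script. Its argument "targets" is a list of rows, each an object with "dp": the shift along the tool's x, y, z in mm, a list of three; "yaw": the turn about the tool's z in degrees. A call has 1 to 12 rows; each row is the pose to reach, as a shift and turn from the pose commanded when the call began, along the tool's axes at that moment; what a row does not reach only later rows make up. A row lasts 1/8 s, in which the tool goes at most 62.5 mm and 10.7 degrees, less where a joint would pass 70% of its speed; a pose out of reach is approached as far as the arm can. A call with a gripper value outside its range is refused whole. "fingers" is the opening, from -1 (shut) to 1 (fully open), so that 0 is half open, set as the call begins (left out, the last holds). The fingers move at their own pace and stop on an object; "grip_force" is the grip in N (left out, the last holds). Time passes only in rows, so rows that repeat a pose let the fingers close. It gives the time, the measured TCP pose, the force, the opening and the grip force at its end, in the units of the state.
- r.sense(): the state, without advancing time (a new reading comes with each control period).
- r.grab_frame(name): name is "scene" or "top" or "wrist"; returns the picture (420x560x3 uint8, red, green, blue); there is no depth.
- r.get_calibration(name): a dict with "fx", "fy", "cx", "cy" (pixels), "rvec" (rotation vector, rad) and "tvec" (3), from world to camera coordinates, as OpenCV has them. Camera axes: x right, y down, z forward; pixel columns grow to the right and rows downward; lengths in mm; the calibration is good to about 2 mm. A picture is of the moment at which its call begins: read the wrist's pose just before it. get_calibration takes no time and is no camera call; for the wrist camera it gives the pose at the moment of the call.
- r.sign_off(): hands the job in; it is judged then, once.
The state is a dict: "clock": time; "qpos": joint angles; "qvel": joint speeds; "joint_efforts": joint torques, N m; "eef_pos": TCP position; "tcp_rot": TCP orientation; "contact_force": force on the tool from outside, world axes, zero at the start; "wrist_torque": the same for the moment, N m; "opening": opening from 0.0 (shut) to 1.0 (fully open); "grasp_force": force on a finger pad.
Only numpy, scipy, OpenCV 4.12 (cv2) and the standard library are available. Lean on these libraries where they do the work, as an engineer would, in place of code of your own. Each camera call takes 0.05 s, during which the arm holds its last target. There are 200 camera calls.

TASK

The condensing unit on the bench has tripped out; put it back to work. First push the reset plunger that has popped up on the unit's pressure control fully in, then press the raised end of the rocker on the starter box fully down to switch the supply on, and last press the start button, the plain round one in the middle, fully in for a moment and let it come back out. Do not press the mushroom-shaped stop button, and leave the loose tools, fittings, tape and jar where they are: nothing needs picking up.

Things in the scene. Friction and masses are not known exactly. Their poses are not given: they have to be found in the camera images.
- unit: condensing unit, fixed: white drip pan 420 mm (own x) by 300 mm (own y), rim 34 mm above the bench; white compressor along x on the +y half (top at 152 mm), copper coil, pipes and brass valve at far -y (tops below 175 mm), white tube hoop 190 mm high across the far +x end. Origin: centre of the pan at bench height. The pressure control, a grey box, stands on the near -y part
- control_top (a point): centre of the level metal top of the pressure control, 125 mm above the bench, 66 mm along the unit's x by 108 mm along its y. Two alike black reset plungers with round heads 19 mm across come up through it, 24 mm either side of this point along the unit's y: one popped up, the other already in. Which side is popped up differs from run to run
- reset_out (a joint): travel of the popped-up plunger, m: 0 = popped up (head's top 13 mm above the control's top), 0.009 = fully in (head's top 4 mm above the control's top). It moves straight down, takes about 3 N, and stays where it is left
- reset_out_top (a point): centre of the top face of the popped-up plunger's head; moves with it
- reset_in_top (a point): centre of the top face of the other plunger's head, already fully in (4 mm above the control's top); it does not move
- starter: starter box, fixed: grey, 200 mm (own x) by 300 mm (own y). Its metal top panel slopes down towards the robot, tilted 0.17 rad about the box's y: near (-x) edge 73 mm, far edge 107 mm above the bench. Origin: centre of the underside. In a row along y, 85 mm apart, from +y to -y: rocker, start button, stop button. Behind the row a meter (7 mm proud) and two small lamps (13 mm)
- rocker (a joint): angle of the rocker, rad: 0 = off, far (+x) end raised; 0.44 = on, far end fully down. Stays where it is left; takes about 3.5 N on the raised face. Black, 24 mm wide (box y), 45 mm long (box x); its pivot is 11 mm above the panel
- rocker_raised_face (a point): point on the rocker's raised far face, half-way across, 14 mm from the pivot; moves with the rocker. The top is a shallow V of two 23 mm faces: off, the near face is parallel to the panel and the far one slopes up at 0.44 rad to it; on, the far face is parallel to the panel, 11 mm above it. From off to on the point moves 6 mm down. At off its z axis is the panel's normal. Frame round it 3 mm high
- start (a joint): travel of the start button, m: 0 = out, 0.006 = fully in. Springs back; takes 2 N at first and 5 N at the end
- start_top (a point): centre of the flat top of the start button, a black round cap 25 mm across whose top stands 17 mm above the panel (11 mm when fully in, with a metal collar 4 mm high round it); its z axis is the panel's outward normal, and it is pressed along the opposite direction
- stop (a joint): travel of the stop button, m: 0 = out, 0.006 = fully in; springs back
- stop_top (a point): centre of the top of the stop button, a black mushroom head 40 mm across standing 27 mm above the panel
- screwdriver: loose screwdriver, orange handle, 190 mm long, lying on the bench in front of the condensing unit; origin half-way along it, at bench height
- wrench: loose steel wrench, 200 mm long, lying on the bench in front of the starter box; origin half-way along it, at bench height
- union: loose brass pipe union (hexagons 30 mm across, 44 mm tall) standing in the near strip of the unit's drip pan, on the pan floor 12 mm above the bench; origin at the centre of its underside
- tee: loose brass tee (hexagon foot 32 mm across, 48 mm tall, with a side spout) standing on the bench just left of the starter box; origin at the centre of its underside
- tape: loose roll of black tape, 72 mm across, 19 mm tall, lying behind the starter box; origin at the centre of its underside
- flux: loose flux jar, 58 mm across, 55 mm tall, behind the starter box; origin at the centre of its underside

How it is judged:
By the outcome, as a careful person would: the job done as asked, in the order asked, and still so for the second after the job is handed in, with the robot touching nothing.
It also fails if it takes over 51 s, if anything falls off the work surface, if the arm or the gripper's body presses on something with over 40 N, if the wrist force passes 120 N, or if a joint passes its speed limit or range.

## Working session

There is one attempt and no reset: what is moved stays moved. The work goes in short steps, Python scripts to look and compute and a tool call to move; the robot and the scene stay as the last step left them, time stands still between calls to the robot, and variables do not carry over. Pictures are saved under pics/ and viewed, at most 10 in all, crops included, and the job is handed in when it is done.

Besides the shell and the picture viewer there is one more tool, called after "Call:" by a JSON object that holds its "method" and its "body". carry_out: Moves the arm, as the interface text tells. Its arguments: {"type":"object","properties":{"targets":{"type":"array","items":{"type":"object","properties":{"dp":{"type":"array","items":{"type":"number"}},"yaw":{"type":"number"}}}},"fingers":{"type":"number"},"grip_force":{"type":"number"}},"required":["targets"]}

```bash
mkdir -p pics
cat > h.py <<'E'
from rig import r
import cv2, numpy as np
def cal(n):
    c=r.get_calibration(n);K=np.array([[c["fx"],0,c["cx"]],[0,c["fy"],c["cy"]],[0,0,1.]])
    return K,cv2.Rodrigues(np.array(c["rvec"],float))[0],np.array(c["tvec"],float).reshape(3)
def ray(C,u,v):
    K,R,t=C; d=R.T@np.linalg.solve(K,[u,v,1.]); return -R.T@t,d/np.linalg.norm(d)
def onz(C,u,v,z):
    o,d=ray(C,u,v); return o+d*(z-o[2])/d[2]
def tri(rays):
    A=np.zeros((3,3));b=np.zeros(3)
    for o,d in rays:
        P=np.eye(3)-np.outer(d,d);A+=P;b+=P@o
    p=np.linalg.solve(A,b); return p,[np.linalg.norm((np.eye(3)-np.outer(d,d))@(p-o)) for o,d in rays]
def proj(C,p):
    K,R,t=C; q=K@(R@np.array(p)+t); return q[:2]/q[2]
def snap(n,f):
    C=cal(n); im=r.grab_frame(n); cv2.imwrite(f"pics/{f}.png",im[:,:,::-1]); np.savez(f"pics/{f}.npz",K=C[0],R=C[1],t=C[2]); return im,C
def load(f):
    d=np.load(f"pics/{f}.npz"); return cv2.imread(f"pics/{f}.png")[:,:,::-1],(d["K"],d["R"],d["t"])
E
python3 - <<'E'
from h import *
print(r.tip_reach, r.sense())
for n in("scene","top"):
    im,C=snap(n,n+"0"); print(n,-C[1].T@C[2])
a=cv2.imread("pics/scene0.png");b=cv2.imread("pics/top0.png")
cv2.imwrite("pics/s0.png",cv2.resize(a,(800,600)));cv2.imwrite("pics/t0.png",cv2.resize(b,(800,600)))
E
```

```text
8.0 {'clock': 0.0, 'qpos': array([-1.11537189e+00,  3.53653283e-01,  1.63415098e+00,  2.96660619e-06,
        1.15520015e+00, -2.40785397e-03]), 'qvel': array([ 0.00069534, -0.00035832, -0.00041605, -0.00118037, -0.00095045,
       -0.000449  ]), 'joint_efforts': array([-1.68011342e-03, -6.05248475e+01, -3.42072165e+01, -1.48850827e-04,
        9.10782226e-03, -6.32746463e-06]), 'eef_pos': array([ 276.04027562, -560.20786168,  238.55126251]), 'tcp_rot': array([-3.14018091e+00, -6.11167861e-06,  4.57831087e-01]), 'contact_force': array([0.11228917, 0.00292371, 0.2161137 ]), 'wrist_torque': array([-0.01401749, -0.022285  ,  0.00320309]), 'grasp_force': 0.0, 'opening': 0.9974080396859666}
scene [1322.09293019   44.77120758  887.2091902 ]
top [ 378.31085598  -27.01723402 1211.95985351]
```

View pics/t0.png

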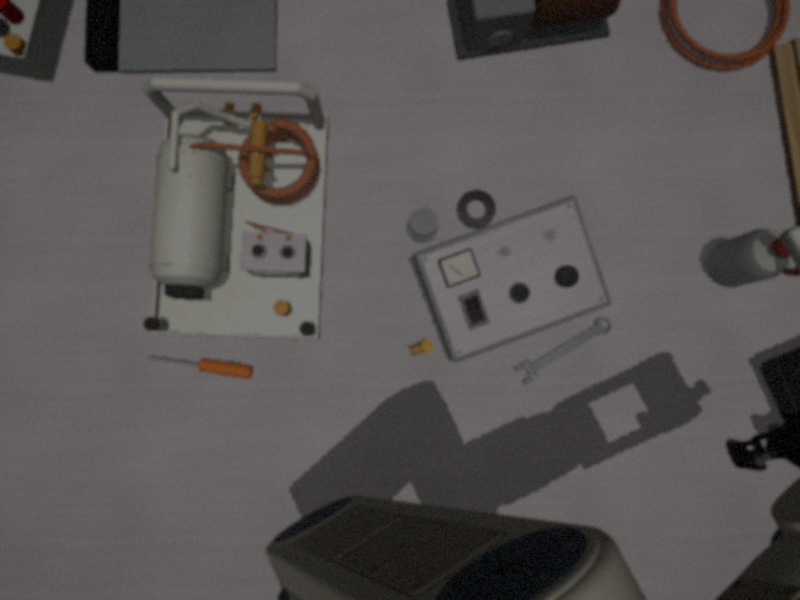

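View pics/s0.png

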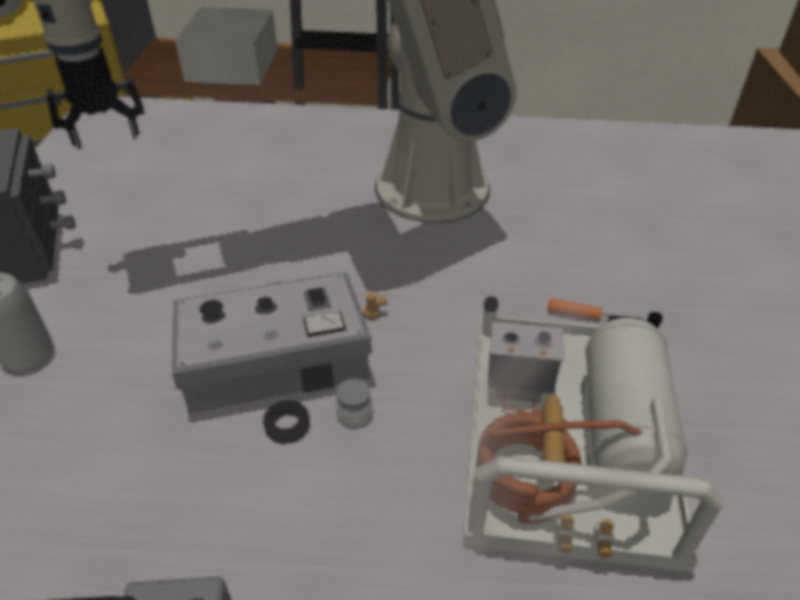

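The top view (at 800 wide) shows the plungers at (259,251) and (288,252), rocker (473,309), start (519,292) and stop (567,275). In the scene view the plungers are at (511,338) and (544,338), rocker (317,297), start (265,304) and stop (211,309). I'll triangulate these now.

```bash
cat > m.py <<'E'
from h import *
def blob(im,u,v,w=14,th=70):
    g=cv2.cvtColor(im,cv2.COLOR_RGB2GRAY);u,v=int(u),int(v)
    c=g[v-w:v+w+1,u-w:u+w+1]; t,m=cv2.threshold(c,0,255,cv2.THRESH_BINARY_INV+cv2.THRESH_OTSU)
    n,l,s,ce=cv2.connectedComponentsWithStats(m)
    k=min(range(1,n),key=lambda i:np.hypot(*(ce[i]-w))-s[i,4]*.02)
    return ce[k]+[u-w,v-w],s[k].tolist(),t
E
python3 - <<'E'
from m import *
T,CT=load("top0");S,CS=load("scene0")
P={"plP":((259,251),(544,338)),"plM":((288,252),(511,338)),"rock":((473,309),(317,297)),"start":((519,292),(265,304)),"stop":((567,275),(211,309))}
for k,(a,b) in P.items():
    a=np.array(a)*.7;b=np.array(b)*.7
    ba=blob(T,*a,9 if k[0]=='p' else 14);bb=blob(S,*b,9 if k[0]=='p' else 14)
    p,e=tri([ray(CT,*ba[0]),ray(CS,*bb[0])]); print(k,p.round(1),np.round(e,1),ba[0].round(1),ba[1][2:],bb[0].round(1),bb[1][2:])
# panel & unit edges
c=[onz(CT,u*.7,v*.7,z).round(0) for u,v,z in((412,257,107),(575,197,107),(608,300,73),(454,359,73),(145,330,34),(318,338,34),(328,120,34),(245,232,125),(307,235,125))]
print(c)
a=cv2.imread("pics/scene0.png")[215:265,330:410];b=cv2.imread("pics/top0.png")[150:200,160:225]
cv2.imwrite("pics/z.png",np.hstack([cv2.resize(a,(400,250),interpolation=2),cv2.resize(b,(325,250),interpolation=2)]))
E
```

```text
plP [576.6 195.7 128.8] [0.5 0.5] [180.6 175. ] [9, 9, 63] [380.4 237. ] [11, 11, 94]
plM [574.2 147.6 124.8] [0.9 0.9] [200.8 176. ] [10, 9, 70] [357.4 236. ] [10, 7, 62]
rock [ 475.1 -168.7   86.2] [0.9 0.9] [331.2 216.4] [19, 26, 317] [221.4 208.7] [17, 16, 209]
start [ 503.2 -248.6   89.2] [1.1 1.1] [363.2 204.5] [14, 14, 154] [185.5 213.7] [15, 12, 138]
stop [ 529.9 -329.8   95.1] [0.7 0.7] [396.2 193. ] [17, 15, 205] [148.1 217.5] [18, 16, 220]
[array([565., -63., 107.]), array([ 666., -347.,  107.]), array([ 489., -407.,   73.]), array([ 390., -134.,   73.]), array([451., 418.,  34.]), array([432., 107.,  34.]), array([838.,  87.,  34.]), array([608., 219., 125.]), array([602., 115., 125.])]
```

View pics/z.png

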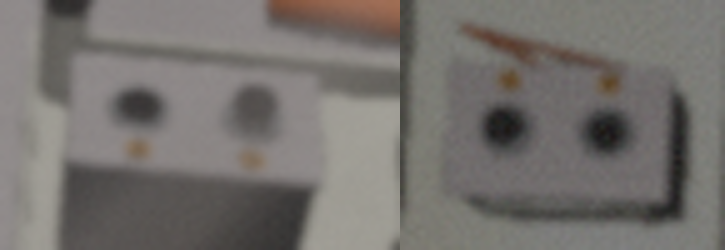

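The +y plunger measures taller (128.8 against 124.8 mm blob height), so it is probably the popped one; a wrist view will confirm. Next I check the wrist camera's offset and work out the first move.

```bash
cat >> h.py <<'E'
from scipy.spatial.transform import Rotation as Ro
def dp(target):
    s=r.sense(); return (Ro.from_euler("xyz",s["tcp_rot"]).as_matrix().T@(np.array(target)-s["eef_pos"])).round(1)
E
python3 - <<'E'
from h import *
C=cal("wrist"); s=r.sense(); R=Ro.from_euler("xyz",s["tcp_rot"]).as_matrix()
print("cam in tool",R.T@(-C[1].T@C[2]-s["eef_pos"]),"view dir in tool",R.T@C[1][2], C[0])
print(dp((560,196,260)), dp((530,180,280)))
E
```

```text
cam in tool [  77.07726376   -1.14790832 -134.50331742] view dir in tool [-2.98817962e-01  6.26286951e-05  9.54310129e-01] [[336.50221986   0.         279.21210821]
 [  0.         336.50221986 208.68344422]
 [  0.           0.           1.        ]]
[ 589.  -552.9  -20.7] [ 555.  -551.8  -40.7]
```

Call:
{"method": "carry_out", "body": {"targets": [{"dp": [20,-20,-20]},{"dp": [60,-58,-30]},{"dp": [105,-100,-40]},{"dp": [150,-140,-40]},{"dp": [195,-182,-40]},{"dp": [240,-225,-40]},{"dp": [285,-267,-40]},{"dp": [330,-310,-40]},{"dp": [375,-352,-40]},{"dp": [420,-395,-40]},{"dp": [465,-437,-40]},{"dp": [510,-480,-35]}], "fingers": -1}}

```text
schema error: expected keys dp, yaw
```

```bash
python3 -c "
from h import *
print(dp((565,190,260)), r.sense()['eef_pos'])"
```

```text
[ 590.8 -545.3  -20.7] [ 276.03170514 -560.24757705  238.62030407]
```

Call:
{"method": "carry_out", "body": {"targets": [{"dp": [20,-20,-20],"yaw": 0},{"dp": [60,-58,-30],"yaw": 0},{"dp": [105,-100,-40],"yaw": 0},{"dp": [150,-140,-40],"yaw": 0},{"dp": [195,-182,-40],"yaw": 0},{"dp": [240,-225,-40],"yaw": 0},{"dp": [285,-267,-40],"yaw": 0},{"dp": [330,-310,-40],"yaw": 0},{"dp": [375,-352,-40],"yaw": 0},{"dp": [420,-395,-40],"yaw": 0},{"dp": [465,-437,-40],"yaw": 0},{"dp": [510,-480,-35],"yaw": 0}], "fingers": -1}}

```text
clock: 1.6
eef_pos: [522.1, 97.4, 274.5]
tcp_rot: [3.141, -0.001, 0.458]
contact_force: [0.5, -0.7, 0.0]
opening: 0.005
grasp_force: 0.0
```

```bash
python3 -c "
from h import *
s=r.sense();print(dp((565,190,260)), s['eef_pos'],s['tcp_rot'],s['clock'],s['opening'])"
```

```text
[ 79.4 -64.1  14.5] [522.10489983  97.43440831 274.4551918 ] [ 3.14117356e+00 -7.02051087e-04  4.58051333e-01] 1.6 0.004927085969307489
```

Call:
{"method": "carry_out", "body": {"targets": [{"dp": [40,-32,7],"yaw": 0},{"dp": [79,-64,14],"yaw": 0},{"dp": [79,-64,14],"yaw": 0},{"dp": [79,-64,14],"yaw": 0}]}}

```text
clock: 2.1
eef_pos: [563.6, 187.4, 259.7]
tcp_rot: [3.141, 0.002, 0.458]
contact_force: [-0.6, -0.3, 0.2]
opening: 0.0
grasp_force: 0.0
```

Run:
```python
from h import *
im,C=snap("wrist","w1"); print(r.sense()["eef_pos"]); 
for p in((576,196,138),(574,148,129)): print(proj(C,p))
```

```text
[563.63051956 186.95428364 260.0467993 ]
[277.87000301 186.40236546]
[328.86178745 210.96145649]
```

View pics/w1.png

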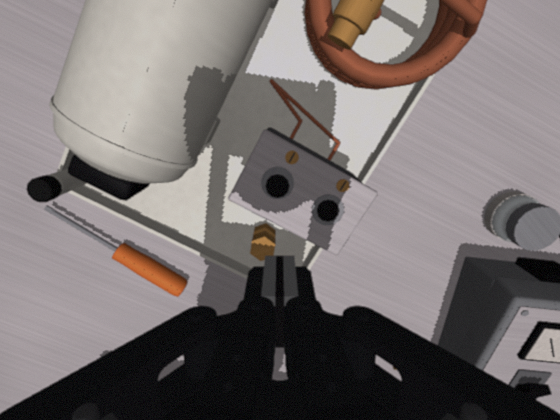

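The wrist view shows the plungers at (278,185) and (328,210), where I predicted them. I'll refine using the top and scene views together.

Run:
```python
from m import *
W,CW=load("w1");T,CT=load("top0");S,CS=load("scene0")
for k,w,t,s,z in(("P",(278,185),(181,175),(380,236),138),("M",(328,210),(201,176),(357,236),129)):
    a=blob(W,*w,18);b=blob(T,*t,9);c=blob(S,*s,9)
    print(k,a[0].round(1),a[1],tri([ray(CW,*a[0]),ray(CT,*b[0])])[0].round(1),tri([ray(CW,*a[0]),ray(CS,*c[0])])[0].round(1),"onz",[onz(CW,*a[0],h).round(1) for h in(138,129)])
p=onz(CW,*blob(W,278,185,18)[0],138);print(dp((p[0],p[1],154)))
```

```text
P [277.  185.7] [5, 7, 25, 24, 442] [575.5 195.9 132.9] [573.6 195.8 125.7] onz [array([576.2, 196.9, 138. ]), array([574.2, 196. , 129. ])]
M [324.7 208.8] [0, 0, 35, 37, 986] [573.7 149.6 123. ] [571.6 148.4 120.8] onz [array([576.1, 154.4, 138. ]), array([574.1, 152. , 129. ])]
[ 15.8  -3.4 106. ]
```

The 48 mm spacing only works out with the +y plunger popped, so I press at (576,196.5).

Call:
{"method": "carry_out", "body": {"targets": [{"dp": [10,-2,40],"yaw": 0},{"dp": [16,-3.5,80],"yaw": 0},{"dp": [16,-3.5,104],"yaw": 0},{"dp": [16,-3.5,109],"yaw": 0},{"dp": [16,-3.5,113],"yaw": 0},{"dp": [16,-3.5,116],"yaw": 0},{"dp": [16,-3.5,118],"yaw": 0},{"dp": [16,-3.5,120],"yaw": 0},{"dp": [16,-3.5,120],"yaw": 0}]}}

```text
clock: 3.28
eef_pos: [577.4, 197.9, 140.6]
tcp_rot: [3.141, -0.001, 0.458]
contact_force: [1.5, -1.9, 2.7]
opening: 0.001
grasp_force: 1.4
```

Call:
{"method": "carry_out", "body": {"targets": [{"dp": [0,0,1.5],"yaw": 0},{"dp": [0,0,3],"yaw": 0},{"dp": [0,0,4],"yaw": 0},{"dp": [0,0,4],"yaw": 0}]}}

```text
clock: 3.78
eef_pos: [577.3, 198.1, 137.0]
tcp_rot: [3.142, -0.001, 0.458]
contact_force: [-0.2, -1.9, 8.4]
opening: -0.002
grasp_force: 4.7
```

Call:
{"method": "carry_out", "body": {"targets": [{"dp": [0,0,0.7],"yaw": 0},{"dp": [0,0,1.2],"yaw": 0},{"dp": [0,0,1.2],"yaw": 0}]}}

```text
clock: 4.15
eef_pos: [577.4, 198.1, 136.9]
tcp_rot: [3.142, -0.001, 0.458]
contact_force: [-4.3, -3.2, 18.6]
opening: -0.003
grasp_force: 9.7
```

Hard stop at tip height 129 mm: the plunger is fully in. Retreat, then move over to the starter.

Call:
{"method": "carry_out", "body": {"targets": [{"dp": [0,0,-30],"yaw": 0},{"dp": [0,0,-75],"yaw": 0},{"dp": [-25,32,-100],"yaw": 0},{"dp": [-60,76,-100],"yaw": 0},{"dp": [-95,120,-100],"yaw": 0},{"dp": [-130,164,-100],"yaw": 0},{"dp": [-165,208,-100],"yaw": 0},{"dp": [-200,252,-100],"yaw": 0},{"dp": [-232,293,-95],"yaw": 0},{"dp": [-256,323,-90],"yaw": 0},{"dp": [-256,323,-90],"yaw": 0},{"dp": [-256,323,-90],"yaw": 0}]}}

```text
clock: 5.65
eef_pos: [489.8, -204.3, 224.7]
tcp_rot: [-3.14, 0.0, 0.457]
contact_force: [-0.0, -0.1, -0.3]
opening: 0.001
grasp_force: 0.0
```

Run:
```python
from h import *
im,C=snap("wrist","w2"); snap("scene","scene1"); print(r.sense()["eef_pos"]); 
for p in((475,-169,86),(503,-249,100),(530,-330,105)): print(proj(C,p))
cv2.imwrite("pics/z2.png",cv2.resize(cv2.imread("pics/scene1.png")[215:265,330:410],(400,250),interpolation=2))
```

```text
[ 490.2295088  -203.86825083  224.99425254]
[235.41810859 196.3798637 ]
[337.55301903 213.19786297]
[442.80030463 228.84705433]
```

View pics/w2.png

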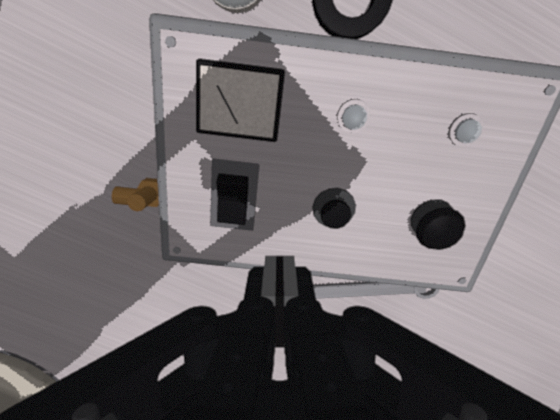

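View pics/z2.png

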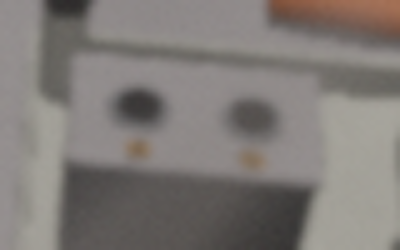

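The reset plunger now sits level with its neighbour in the scene crop. The wrist view shows the rocker spanning roughly (217..250, 174..224) with its far end at (236,175), and the start cap at (335,212).

Run:
```python
from m import *
W,CW=load("w2");T,CT=load("top0")
print("start tri",tri([ray(CW,335,212),ray(CT,363.2,204.5)]), "onz",onz(CW,336,212.5,102))
print("stop",onz(CW,439,227,112))
g=cv2.cvtColor(W,cv2.COLOR_RGB2GRAY)
m=(g[150:240,200:270]<40).astype(np.uint8); n,l,s,c=cv2.connectedComponentsWithStats(m)
k=1+s[1:,4].argmax(); ct=cv2.findContours((l==k).astype(np.uint8),0,2)[0][0]
box=cv2.boxPoints(cv2.minAreaRect(ct))+[200,150]; print("rock box",box.round(1))
box=box[box[:,1].argsort()]; far=box[:2].mean(0);near=box[2:].mean(0)
F=onz(CW,*far,109);N=onz(CW,*near,92); ex=np.array([np.cos(.335),np.sin(.335),0])
print(far,near,F.round(1),N.round(1),"pivot",(F-18.8*ex).round(1),(N+22.7*ex).round(1))
# panel corners from wrist for box yaw
a=onz(CW,153,17,107);b=onz(CW,165,258,73);print("left edge dir",np.arctan2(*(a-b)[1::-1]))
```

```text
start tri (array([ 502.3745641 , -246.46667902,   98.06128796]), [np.float64(0.7633093156909795), np.float64(0.7633093156909239)]) onz [ 503.39253717 -246.97847318  102.        ]
stop [ 530.75698616 -322.0282371   112.        ]
rock box [[212.6 221.8]
 [216.7 172.5]
 [249.1 175.2]
 [245.  224.5]]
[232.88965702 173.82414246] [228.77931309 223.14828491] [ 497.3 -160.1  109. ] [ 453.  -173.5   92. ] pivot [ 479.6 -166.3  109. ] [ 474.4 -166.    92. ]
left edge dir 0.3409732595382523
```

Call:
{"method": "carry_out", "body": {"targets": [{"dp": [9,-20,30],"yaw": 0},{"dp": [17.5,-38,65],"yaw": 0},{"dp": [17.5,-38,90],"yaw": 0},{"dp": [17.5,-38,100],"yaw": 0},{"dp": [17.5,-38,104],"yaw": 0},{"dp": [17.5,-38,107],"yaw": 0},{"dp": [17.5,-38,110],"yaw": 0},{"dp": [17.5,-38,112],"yaw": 0},{"dp": [17.5,-38,114],"yaw": 0},{"dp": [17.5,-38,114],"yaw": 0}]}}

```text
clock: 7.0
eef_pos: [489.2, -163.4, 111.2]
tcp_rot: [3.141, -0.0, 0.458]
contact_force: [2.7, 0.2, 2.7]
opening: -0.003
grasp_force: 1.6
```

Call:
{"method": "carry_out", "body": {"targets": [{"dp": [0,0,1.5],"yaw": 0},{"dp": [0,0,3],"yaw": 0},{"dp": [0,0,4],"yaw": 0},{"dp": [0,0,4],"yaw": 0}]}}

```text
clock: 7.5
eef_pos: [489.1, -163.3, 107.8]
tcp_rot: [3.141, -0.0, 0.458]
contact_force: [-1.0, 0.7, 14.1]
opening: 0.002
grasp_force: 6.9
```

Call:
{"method": "carry_out", "body": {"targets": [{"dp": [0,0,0.7],"yaw": 0},{"dp": [0,0,1.2],"yaw": 0},{"dp": [0,0,1.2],"yaw": 0}]}}

```text
clock: 7.88
eef_pos: [489.2, -163.3, 107.4]
tcp_rot: [3.141, -0.0, 0.458]
contact_force: [-3.8, 2.8, 24.1]
opening: -0.0
grasp_force: 12.4
```

Bottomed at the expected height. Lift off and look.

Call:
{"method": "carry_out", "body": {"targets": [{"dp": [0,0,-15],"yaw": 0},{"dp": [0,0,-55],"yaw": 0},{"dp": [-9,20,-95],"yaw": 0},{"dp": [-17.5,38,-117],"yaw": 0},{"dp": [-17.5,38,-117],"yaw": 0},{"dp": [-17.5,38,-117],"yaw": 0}]}}

```text
clock: 8.62
eef_pos: [488.9, -204.3, 221.6]
tcp_rot: [-3.14, 0.002, 0.457]
contact_force: [-0.4, 0.1, -0.4]
opening: 0.0
grasp_force: 0.0
```

Run:
```python
from h import *
im,C=snap("wrist","w3"); s=r.sense();print(s["eef_pos"],s["contact_force"])
a=[cv2.resize(cv2.imread(f"pics/{f}.png")[140:250,190:370],(390,238),interpolation=2) for f in("w2","w3")]
cv2.imwrite("pics/z3.png",np.hstack(a))
print(dp((503.5,-246.5,130)))
```

```text
[ 488.91684832 -204.09671795  221.42094965] [-0.29529383 -0.02600282 -0.3081168 ]
[-5.5 44.7 91.3]
```

View pics/z3.png

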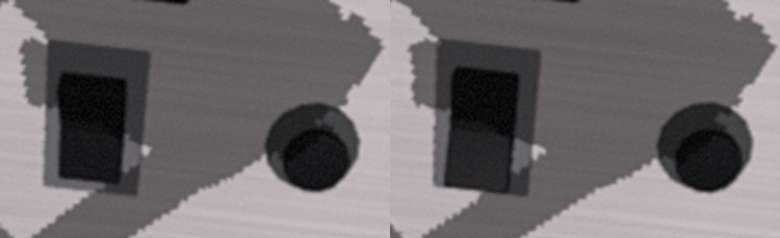

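The rocker is now on: its near face is raised in the right-hand crop. Now the start button.

Call:
{"method": "carry_out", "body": {"targets": [{"dp": [-3,22,30],"yaw": 0},{"dp": [-5.5,44.5,65],"yaw": 0},{"dp": [-5.5,44.5,93],"yaw": 0},{"dp": [-5.5,44.5,103],"yaw": 0},{"dp": [-5.5,44.5,107],"yaw": 0},{"dp": [-5.5,44.5,110],"yaw": 0},{"dp": [-5.5,44.5,113],"yaw": 0},{"dp": [-5,44.5,114.5],"yaw": 0},{"dp": [-5,44.5,114.5],"yaw": 0}]}}

```text
clock: 9.8
eef_pos: [505.8, -247.2, 108.9]
tcp_rot: [3.141, -0.001, 0.458]
contact_force: [0.5, 2.1, 4.2]
opening: 0.0
grasp_force: 2.0
```

Call:
{"method": "carry_out", "body": {"targets": [{"dp": [0,0,1.5],"yaw": 0},{"dp": [0,0,3],"yaw": 0},{"dp": [0,0,4],"yaw": 0},{"dp": [0,0,4],"yaw": 0}]}}

```text
clock: 10.3
eef_pos: [506.3, -247.3, 105.9]
tcp_rot: [3.14, -0.002, 0.458]
contact_force: [-1.1, 3.9, 18.3]
opening: -0.002
grasp_force: 9.0
```

Call:
{"method": "carry_out", "body": {"targets": [{"dp": [0,0,0.7],"yaw": 0},{"dp": [0,0,0.9],"yaw": 0},{"dp": [0,0,0.9],"yaw": 0}]}}

```text
clock: 10.68
eef_pos: [506.4, -247.3, 105.7]
tcp_rot: [3.14, -0.002, 0.458]
contact_force: [-2.7, 5.6, 25.3]
opening: -0.001
grasp_force: 12.7
```

Fully in (hard stop). Release and check.

Call:
{"method": "carry_out", "body": {"targets": [{"dp": [0,0,-10],"yaw": 0},{"dp": [0,0,-45],"yaw": 0},{"dp": [2,-20,-85],"yaw": 0},{"dp": [5,-44,-116],"yaw": 0},{"dp": [5,-44,-116],"yaw": 0},{"dp": [5,-44,-116],"yaw": 0}]}}

```text
clock: 11.42
eef_pos: [489.9, -205.6, 218.7]
tcp_rot: [-3.141, 0.001, 0.458]
contact_force: [0.6, -0.2, -1.3]
opening: 0.001
grasp_force: 0.0
```

Run:
```python
from h import *
snap("wrist","w4");snap("scene","scene2"); s=r.sense();print(s["eef_pos"],s["contact_force"])
a=[cv2.resize(cv2.imread(f"pics/{f}.png")[140:250,190:370],(390,238),interpolation=2) for f in("w3","w4")]
cv2.imwrite("pics/z4.png",np.hstack(a))
```

```text
[ 489.71809309 -205.73542928  218.11752881] [ 0.35850692 -0.20188573 -0.62350187]
```

View pics/z4.png

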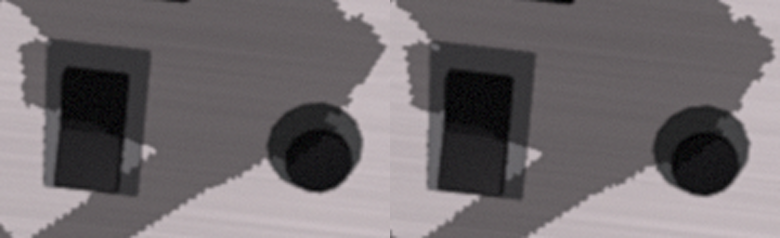

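The rocker is still on and the start button has come back out. Handing in.

```bash
python3 -c "
from rig import r
print(r.sign_off())"
```

```text
the job is handed in; nothing more can be done
None
```

I pushed the reset plunger in, switched the rocker on, then pressed and released the start button, in that order; the job was handed in at about 11.5 s, without touching the stop button or any loose item.

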